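# Fit the keyed cover into the bottle filler's bed

### The job

Take the blue keyed cover out of the draining rack and lay it down on the sloping rest with its fin facing out, letting go of it there. Then take it again by its fin, turn it so that its outline matches the one-way recess in the bottle filler's grey frame (which may be clamped a few millimetres off its mid-setting, so feel for it), and fit it fully home, lying flat in the recess, and let go. Leave the white spare cover, the bottles, the jar and the measuring glass standing where they are.

Things in the scene. Friction and masses are not known exactly. Their poses are not given: they have to be found in the camera images.
- cover: Blue plastic plate, 0.14 to 0.25 kg, 12 mm thick, standing on its plain short end in a rack slot, tongue up. Origin: middle of that end, mid-thickness. z runs up the plate to the tongue, x is the normal on the fin side. Broad part: y -38..38, z 0..90 mm. Off-side tongue, making the outline one-way: y 4..38, z 90..116. x -6..6 throughout.
- cover_fin (a point): Centre of the blue cover's grip fin, at (26, 0, 50) mm in the cover's frame, same axes. The fin stands up from the +x face: x 6..46, y -7..7 (14 mm thick), z 28..72 mm.
- rack: Fixed draining rack, base 190 x 100 mm, 12 mm thick. Origin on the table midway between its two slots at x = -38 and +38 mm (which cover is in which varies); z up. A cover stands on the base, 12 mm up, with 1.5 mm play to each side between white walls 46 mm high; both fins face the rack's +x. Clear guard, 112 mm high, at x 113 mm.
- rest: Fixed 45 degree sloping rest for changing the hold. Origin on the table under it; z up. The aluminium slope (70 mm wide in y) faces +x and up, normal (0.707, 0, 0.707); from its foot (x 45, z 20 mm) it rises 78 mm along the slope towards -x. A 116 mm cover lying on it, foot down, overhangs its top by 38 mm, free on both faces.
- rest_foot (a point): The foot of the slope, mid-width, at (45, 0, 20) mm in the rest's frame: where the slope meets the orange ledge. The ledge is square to the slope, stands 10 mm out from it, and stops the cover's lower end.
- filler: Fixed bottle filler: white bed 240 x 180 x 60 mm high. In it a grey frame with the recess, 9 mm deep (black floor at 51 mm), sharp edges. Origin on the table; z up. The frame is clamped, rigid, anywhere up to 5 mm either way along the filler's x (not reported: feel). At mid-setting the recess is x -45..45, y -38..38, tongue x 45..71, y -38..-4, plus 1.5 mm play all round.
- pocket_foot (a point): Where the cover's origin is when home with the grey frame at mid-setting: (-45, 0, 57) mm in the filler's frame, same axes. Frame set off by d: home is d further along the filler's x. A home cover lies fin up, its z axis along the filler's +x, its y axis along the filler's -y, 3 mm proud of the frame.
- cover_tongue (a point): Point on the blue cover: middle of the tongue's end, mid-thickness, at (0, 21, 116) mm in the cover's frame. Same axes as the cover.
- spare: White spare cover of another outline (same size, tongue in the middle, grey fin), standing in the rack's other slot. Leave it alone. Same frame as the blue cover's.
- pocket_tongue (a point): Where the cover_tongue point is when the cover is home with the grey frame at mid-setting: (71, -21, 57) mm in the filler's frame. The nozzle column, 188 mm high, stands at (122, -55) mm in the filler's frame; its head reaches y -135 mm.
- bottle_a: Amber glass bottle, 54 mm across, 105 mm high, bystander; origin at its underside.
- bottle_b: Another such amber bottle, bystander.
- bottle_c: Another such amber bottle, bystander, near the robot.
- honey_jar: Dark jar with yellow lid, 84 mm across, 100 mm high, bystander; origin at its underside.
- measure_glass: Footed measuring glass, 64 mm across, 108 mm high, bystander near the robot; origin at its underside.
Mind the look-alikes: they are no part of the job. What is shaped like the cover but green or yellow is not meant.

How it is judged:
By the outcome, as a careful person would: the job done as asked, in the order asked, and still so for the second after the job is handed in, with the robot touching nothing.
It also fails if it takes over 72 s, if anything falls off the work surface, if the arm or the gripper's body presses on something with over 40 N, if the wrist force passes 120 N, or if a joint passes its speed limit or range.

### The arm

A 6-joint arm with a two-finger parallel gripper is mounted at the origin on the work surface. World frame = base frame: x ahead of the robot, y to its left, z up, the work surface at z = 0. Lengths are in mm, angles in degrees, forces in N, time in s.
With the tool pointing down it reaches from about 350 to 800 mm from the base axis. Payload 7.3 kg.
Tool frame: the origin (TCP) lies between the finger pads; the fingertips stand 25 mm ahead of it and the grasp point (between the pads) lies 6 mm ahead of it; z points along the fingers, y is the line along which they close (so a half turn about z gives the same grasp; the last joint's range is limited). The gripper opens to 85 mm and grips with 20 to 120 N. Pads are 22 mm wide; open, the fingers measure 114 mm over their backs; the gripper's body (76 mm by 85 mm) begins 54 mm behind the grasp point. The pads swing forward as they close: fully open they stand 13 mm farther back than shut.
Start: joints at [-78.839, 19.595, 87.324, -0, 73.075, -8.365], TCP at [175.499, -494.815, 256.322] pointing down, gripper open.
Joint ranges: [-145.02, 145.02], [-44.19, 115.74], [2.07, 154.8], [-57.11, 237.11], [16.16, 152.29], [-177.93, 177.93]. Speed limits (degrees/s): [147.25, 147.25, 180, 180, 180, 180].

### API

Orientations are given as a 3x3 rotation matrix whose columns are the frame's x, y, z axes.
In Python, from bench import status, vision, hand_in gives the robot as it stands. The module is installed in compiled form; this text tells all that it offers.
- The arm moves only by the tool apply_moves, never from a script. Its arguments are lists of equal length, an entry for each row: "translation": the shift along the tool's x, y, z each as a share of 100 mm, from -1 to 1, a list of three; "rot": the turn, a rotation vector about the tool's x, y, z each as a share of pi/2 rad, from -1 to 1, a list of three; "hand": the opening, from 0 (shut) to 1 (fully open). In form: {"translation": [[tx, ty, tz], ...], "rot": [[ax, ay, az], ...], "hand": [hand, ...]}. A call has 1 to 12 rows; each row is the pose to reach, as a shift and turn from the pose commanded when the call began, along the tool's axes at that moment; what a row does not reach only later rows make up. A row lasts 1/12 s, in which the tool goes at most 41.7 mm and 7.16 degrees, less where a joint would pass 70% of its speed; a pose out of reach is approached as far as the arm can. A call with a number of a shift or a turn outside -1 to 1 is refused whole. A call with a gripper value outside its range is refused whole. The fingers move at their own pace and stop on an object; "newtons" is the grip in N (left out, the last holds). Time passes only in rows, so rows that repeat a pose let the fingers close. It gives the time, the measured TCP pose, the force, the opening and the grip force at its end, in the units of the state.
- status.get_obs(): the state, without advancing time (a new reading comes with each control period).
- vision.get_image(name): name is "side" or "top" or "wrist"; returns (picture, depth): 384x512x3 uint8, blue, green, red; 384x512 float32, mm along the optical axis (not along the pixel's ray), 0 where there is no reading.
- vision.camera_params(name): a dict with "mtx" (3x3 intrinsics, pixels), "rvec" (rotation vector, rad) and "tvec" (3), from world to camera coordinates, as OpenCV has them; the wrist camera has in their place "tool_from_camera" (4x4, takes a point from camera to tool coordinates, whose origin is the TCP and whose axes are the flange's). Camera axes: x right, y down, z forward; pixel columns grow to the right and rows downward; lengths in mm; the calibration is good to about 2 mm. A picture is of the moment at which its call begins: read the wrist's pose just before it. camera_params takes no time and is no camera call.
- hand_in(): hands the job in; it is judged then, once.
Trained networks look in the newest picture that a camera, given by its name, has taken for a name from the list of things; names that differ only in an ending like _2 or _b are one class to them, and where a whole thing is asked for, a point or a joint stands for the part that bears it (a point fixed in the world has none). Each returns a list of dicts, best first, with "confidence" (0 to 1); they miss things now and then, are a little off and sometimes report something else, mostly with a low value. They report only what shows in the picture. A call takes as long as a camera call. They do not tell look-alikes from the thing itself.
- vision.boxes_of(label, camera): "rect" ([centre column, centre row, width, height] in pixels, round what is visible of it).
- vision.mark_of(label, camera): "point" ([column, row] in pixels: a listed point, or the origin of a listed thing).
The state is a dict: "t": time; "qpos": joint angles; "qvel": joint speeds; "joint_torque": joint torques, N m; "tcp_pos": TCP position; "tool_rot": TCP orientation; "ft_force": force on the tool from outside, world axes, zero at the start; "ft_torque": the same for the moment, N m; "width": finger opening in mm; "gripper_force": force on a finger pad.
Only numpy, scipy, OpenCV 4.12 (cv2) and the standard library are available. Lean on these libraries where they do the work, as an engineer would, in place of code of your own. Each camera call takes 0.05 s, during which the arm holds its last target. There are 200 camera calls.

## Working session

There is one attempt and no reset: what is moved stays moved. The work goes in short steps, Python scripts to look and compute and a tool call to move; the robot and the scene stay as the last step left them, time stands still between calls to the robot, and variables do not carry over. Pictures are saved under pics/ and viewed, at most 10 in all, crops included, and the job is handed in when it is done.

Besides the shell and the picture viewer there is one more tool, called after "Emit:" as name(argument=value, ...) on one line, values as JSON. apply_moves: Moves the arm, as the interface text tells. Its arguments: {"type":"object","properties":{"translation":{"type":"array","items":{"type":"array","items":{"type":"number"}}},"rot":{"type":"array","items":{"type":"array","items":{"type":"number"}}},"hand":{"type":"array","items":{"type":"number"}},"newtons":{"type":"number"}},"required":["translation","rot","hand"]}

```bash
mkdir -p pics; cat > h.py <<'E'
import numpy as np, cv2
from bench import status, vision
def cam(name):
    p=vision.camera_params(name)
    if 'rvec' in p:
        R=cv2.Rodrigues(np.array(p['rvec'],float))[0]; t=np.array(p['tvec'],float).ravel()
        return np.array(p['mtx']),R.T,-R.T@t
    s=status.get_obs(); T=np.array(p['tool_from_camera']); A=np.array(s['tool_rot']); 
    return np.array(p['mtx']),A@T[:3,:3],A@T[:3,3]+np.array(s['tcp_pos'])
def cloud(d,c):
    K,R,o=c; v,u=np.indices(d.shape)
    P=np.stack([(u-K[0,2])/K[0,0]*d,(v-K[1,2])/K[1,1]*d,d],-1)
    W=P@R.T+o; W[d<=0]=np.nan
    return W
def plan(pos,R):
    """shift/turn to reach TCP pos,R from current measured (commanded) pose"""
    s=status.get_obs(); A=np.array(s['tool_rot']); p=np.array(s['tcp_pos'])
    t=A.T@(np.array(pos)-p)/100; r=cv2.Rodrigues(A.T@np.array(R))[0].ravel()/(np.pi/2)
    print('t',t.round(4),'r',r.round(4), 'rows min', max(np.linalg.norm(t)*100/41.7, np.linalg.norm(r)*90/7.16).round(1))
E
python3 - <<'E'
from h import *
s=status.get_obs(); print({k:np.round(s[k],3).tolist() for k in s})
for n in ['top','side','wrist']:
    c=cam(n); im,d=vision.get_image(n); cv2.imwrite(f'pics/{n}0.png',im); np.savez(f'{n}0.npz',im=im,d=d,K=c[0],R=c[1],o=c[2])
    W=cloud(d,c)
    for l in ['cover','cover_fin','rack','rest','rest_foot','filler','pocket_foot','pocket_tongue','cover_tongue','spare','honey_jar','bottle_a','measure_glass']:
        for m in vision.mark_of(l,n)[:3]:
            u,v=m['point']; ui,vi=int(np.clip(u,0,511)),int(np.clip(v,0,383)); print(n,l,round(m['confidence'],2),np.round([u,v]),W[vi,ui].round(0))
a=cv2.imread('pics/top0.png'); 
E
```

```text
{'t': 0.0, 'qpos': [-78.837, 19.635, 87.377, 0.001, 73.074, -8.364], 'qvel': [0.047, 0.049, 0.041, 0.09, -0.022, -0.021], 'joint_torque': [-0.002, -43.368, -24.601, -0.0, 0.008, -0.0], 'tcp_pos': [175.443, -494.44, 255.636], 'tool_rot': [[0.942, 0.334, -0.0], [0.334, -0.942, 0.001], [0.0, -0.001, -1.0]], 'ft_force': [0.064, 0.288, 0.426], 'ft_torque': [0.009, -0.041, -0.031], 'gripper_force': 0.0, 'width': 85.286}
top cover 0.75 [172. 218.] [475. 227. 105.]
top cover 0.75 [138. 271.] [310. 326.  87.]
top cover 0.72 [180. 280.] [287. 195.  85.]
top cover_fin 0.7 [185. 270.] [316. 184.  69.]
top cover_fin 0.68 [180. 218.] [477. 203.  80.]
top cover_fin 0.54 [138. 265.] [329. 341.  49.]
top rack 0.62 [161. 220.] [469. 266.  82.]
top rest 0.87 [250. 192.] [568. -20.  54.]
top rest_foot 0.92 [260. 190.] [581. -55.  16.]
top filler 0.93 [330. 220.] [ 479. -286.   48.]
top pocket_foot 0.89 [330. 229.] [ 449. -280.   57.]
top pocket_tongue 0.64 [341. 198.] [ 556. -320.   51.]
top cover_tongue 0.78 [168. 271.] [311. 233.  90.]
top cover_tongue 0.67 [120. 272.] [300. 412.   1.]
top cover_tongu
[... 835 characters left out ...]
side rest_foot 0.33 [202. 296.] [451. 324.  47.]
side filler 0.57 [311. 174.] [ 466. -239.   60.]
side filler 0.45 [244. 212.] [571.  -2.  10.]
side pocket_foot 0.87 [324. 166.] [ 458. -319.   53.]
side pocket_tongue 0.74 [301. 152.] [ 564. -338.   58.]
side cover_tongue 0.73 [281. 286.] [289. 221. 110.]
side cover_tongue 0.72 [237. 328.] [305. 368. 117.]
side cover_tongue 0.57 [208. 243.] [504. 236. 127.]
side spare 0.85 [202. 296.] [454. 325.  42.]
side honey_jar 0.88 [214. 173.] [760. -73.  37.]
side bottle_a 0.95 [194. 190.] [760.  35.  28.]
side bottle_a 0.81 [308. 215.] [395. -99.  18.]
side bottle_a 0.78 [154. 220.] [768. 203.  17.]
side measure_glass 0.85 [280. 253.] [385.  71.   7.]
```

```bash
python3 - <<'E'
import cv2,numpy as np
a=cv2.imread('pics/top0.png'); b=cv2.imread('pics/side0.png')
cv2.imwrite('pics/tc.png',cv2.resize(a[90:320,90:410],None,fx=2.5,fy=2.5,interpolation=cv2.INTER_CUBIC))
cv2.imwrite('pics/sc.png',cv2.resize(b[120:380,110:390],None,fx=2.3,fy=2.3,interpolation=cv2.INTER_CUBIC))
E
```

```text
(no output)
```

View pics/tc.png

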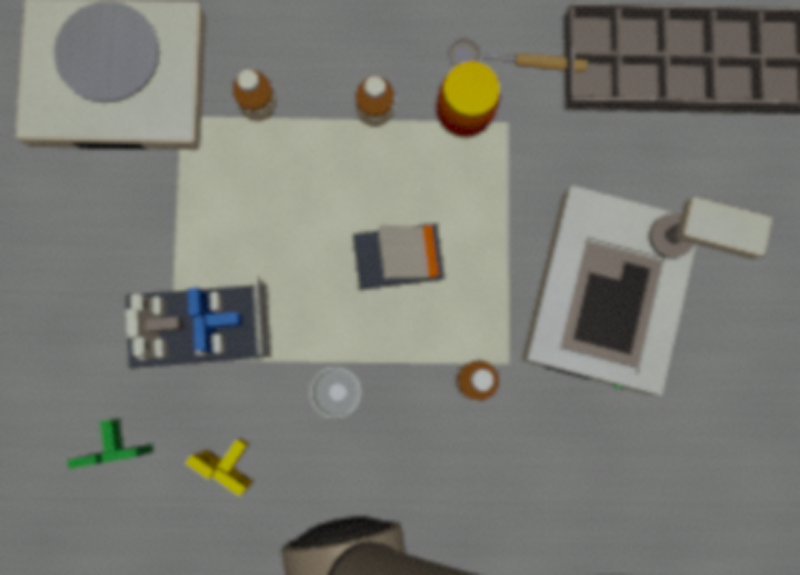

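View pics/sc.png

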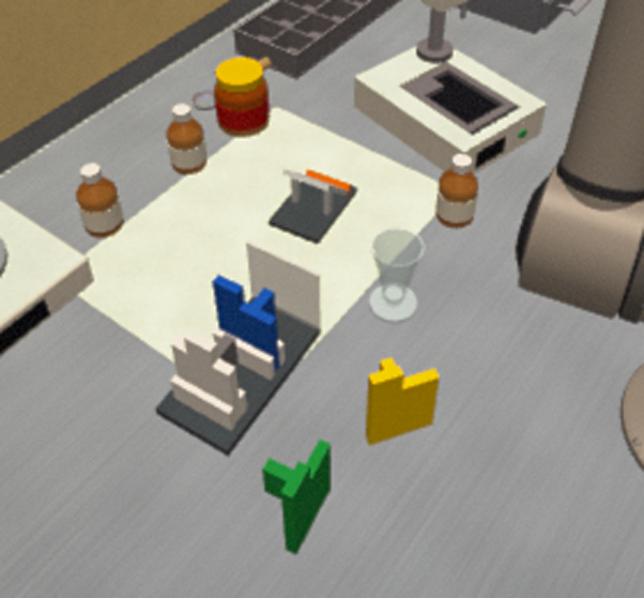

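The top view shows the rack at crop (195,325), with the blue cover's fin pointing world -y toward the guard. The rest is at (400,255) with its ledge facing -y, and the filler is at (610,295) with its recess tongue up and to the right. The side view confirms the blue cover is in the slot nearest the guard, with the spare white behind it. Next I'll take wrist views of each fixture.

```bash
python3 - <<'E'
from h import *
p=vision.camera_params('wrist'); print(np.round(p['tool_from_camera'],3)); print(np.round(p['mtx'],1))
def Rz(a): a=np.radians(a); return np.array([[np.cos(a),-np.sin(a),0],[np.sin(a),np.cos(a),0],[0,0,1.]])
D=np.diag([1,-1,-1.])
T=np.array(p['tool_from_camera'])
for n,c,yaw in [('fill',(490,-290,60),0),('rest',(570,-20,50),0),('rack',(470,260,60),0)]:
    R=Rz(yaw)@D
    # camera axis dir & origin for h
    z=R@T[:3,2]; o=R@T[:3,3]
    pos=np.array(c)-z*340-o
    print(n,pos.round()); plan(pos,R)
E
```

```text
[[ 1.00000e-03 -9.54000e-01 -2.99000e-01  7.56300e+01]
 [ 1.00000e+00  1.00000e-03 -0.00000e+00  3.11000e-01]
 [ 1.00000e-03 -2.99000e-01  9.54000e-01 -1.17959e+02]
 [ 0.00000e+00  0.00000e+00  0.00000e+00  1.00000e+00]]
[[279.3   0.  257.7]
 [  0.  279.3 186.8]
 [  0.    0.    1. ]]
fill [ 516. -290.  267.]
t [ 3.8931 -0.7944 -0.1024] r [0.    0.    0.217] rows min 9.5
rest [596. -20. 257.]
t [ 5.5496e+00 -3.0718e+00 -2.5000e-03] r [0.    0.    0.217] rows min 15.2
rack [496. 260. 267.]
t [ 5.5429 -6.045  -0.1026] r [0.    0.    0.217] rows min 19.7
```

Emit:
apply_moves(translation=[[0.97, -0.2, 0], [0.97, -0.2, 0], [0.97, -0.2, 0]], rot=[[0, 0, 0], [0, 0, 0], [0, 0, 0]], hand=[0.6, 0.6, 0.6])

```text
t: 2.35
tcp_pos: [262.9, -441.3, 256.3]
tool_rot: [[0.942, 0.335, 0.001], [0.335, -0.942, 0.001], [0.002, -0.001, -1.0]]
ft_force: [-0.4, 0.2, -0.4]
width: 52.0
gripper_force: 0.0
```

Emit:
apply_moves(translation=[[0.97, -0.2, 0], [0.97, -0.2, 0], [0.97, -0.2, 0]], rot=[[0, 0, 0], [0, 0, 0], [0, 0, 0]], hand=[0.6, 0.6, 0.6])

```text
t: 2.6
tcp_pos: [348.2, -389.7, 256.4]
tool_rot: [[0.942, 0.337, 0.002], [0.337, -0.942, 0.001], [0.002, -0.0, -1.0]]
ft_force: [-0.5, 0.2, 0.2]
width: 51.2
gripper_force: 0.0
```

Emit:
apply_moves(translation=[[0.97, -0.2, 0], [0.97, -0.2, 0], [0.97, -0.2, 0]], rot=[[0, 0, 0], [0, 0, 0], [0, 0, 0]], hand=[0.6, 0.6, 0.6])

```text
t: 2.85
tcp_pos: [433.1, -338.3, 256.4]
tool_rot: [[0.942, 0.337, 0.002], [0.337, -0.942, 0.001], [0.002, -0.0, -1.0]]
ft_force: [0.5, 0.5, -0.2]
width: 51.4
gripper_force: 0.0
```

Emit:
apply_moves(translation=[[0.97, -0.2, -0.1], [0.97, -0.2, -0.1], [0.97, -0.2, -0.1], [0.97, -0.2, -0.1], [0.97, -0.2, -0.1], [0.97, -0.2, -0.1]], rot=[[0, 0, 0.217], [0, 0, 0.217], [0, 0, 0.217], [0, 0, 0.217], [0, 0, 0.217], [0, 0, 0.217]], hand=[0.6, 0.6, 0.6, 0.6, 0.6, 0.6])

```text
t: 3.35
tcp_pos: [513.9, -289.9, 266.0]
tool_rot: [[1.0, 0.002, -0.001], [0.002, -1.0, 0.0], [-0.001, -0.0, -1.0]]
ft_force: [0.8, 0.4, -0.3]
width: 51.7
gripper_force: 0.0
```

```bash
cat > snap.py <<'E'
import sys; from h import *
tag=sys.argv[1]; labels=sys.argv[2:]
s=status.get_obs(); c=cam('wrist'); im,d=vision.get_image('wrist'); cv2.imwrite(f'pics/{tag}.png',im); np.savez(f'{tag}.npz',im=im,d=d,K=c[0],R=c[1],o=c[2])
print('t',round(s['t'],2),'tcp',np.round(s['tcp_pos'],1)); W=cloud(d,c)
for l in labels:
    for m in vision.mark_of(l,'wrist')[:3]:
        u,v=m['point']; ui,vi=int(np.clip(u,0,511)),int(np.clip(v,0,383)); print(l,round(m['confidence'],2),np.round([u,v]),W[vi,ui].round(1))
E
python3 snap.py fill filler pocket_foot pocket_tongue; python3 -c "
from h import *
plan([596,-20,267],np.diag([1,-1,-1.]))"
```

```text
t 3.35 tcp [ 513.9 -289.9  266. ]
filler 0.64 [261. 171.] [ 506.7 -294.4   50.4]
pocket_foot 0.82 [252. 218.] [ 448.1 -283.3   59.6]
pocket_foot 0.41 [298. 126.] [ 561.8 -336.1   59.8]
pocket_tongue 0.89 [294. 129.] [ 556.6 -332.6   52.4]
pocket_tongue 0.29 [ 46. 109.] [577.9 -35.6  37.2]
t [ 0.8213 -2.7062 -0.0068] r [ 0.0001  0.0001 -0.0007] rows min 6.8
```

View pics/fill.png

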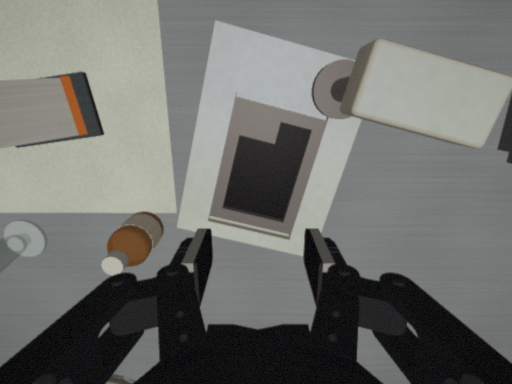

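The wrist view shows the filler's black recess in full, spanning (225-310, 122-220) with the tongue at the upper right (278-310, 125). On to the rest and the rack.

Emit:
apply_moves(translation=[[0.27, -0.9, 0], [0.27, -0.9, 0], [0.27, -0.9, 0]], rot=[[0, 0, 0], [0, 0, 0], [0, 0, 0]], hand=[0.6, 0.6, 0.6])

```text
t: 3.8
tcp_pos: [541.8, -196.0, 266.5]
tool_rot: [[1.0, 0.002, 0.0], [0.002, -1.0, 0.002], [0.0, -0.002, -1.0]]
ft_force: [-0.3, 0.1, 0.0]
width: 51.2
gripper_force: 0.0
```

Emit:
apply_moves(translation=[[0.27, -0.9, 0], [0.27, -0.9, 0], [0.27, -0.9, 0]], rot=[[0, 0, 0], [0, 0, 0], [0, 0, 0]], hand=[0.6, 0.6, 0.6])

```text
t: 4.05
tcp_pos: [569.1, -105.5, 266.6]
tool_rot: [[1.0, 0.003, 0.001], [0.003, -1.0, 0.002], [0.001, -0.002, -1.0]]
ft_force: [-0.8, 0.0, -0.8]
width: 51.3
gripper_force: 0.0
```

Emit:
apply_moves(translation=[[0.2, -0.9, 0], [0.2, -0.9, 0], [0.2, -0.9, 0], [0.2, -0.9, 0], [0.2, -0.9, 0]], rot=[[0, 0, 0], [0, 0, 0], [0, 0, 0], [0, 0, 0], [0, 0, 0]], hand=[0.6, 0.6, 0.6, 0.6, 0.6])

```text
t: 4.47
tcp_pos: [588.3, -20.3, 266.3]
tool_rot: [[1.0, 0.001, -0.0], [0.001, -1.0, -0.001], [-0.0, 0.001, -1.0]]
ft_force: [-0.1, -0.5, -0.7]
width: 51.1
gripper_force: 0.0
```

```bash
python3 snap.py rest rest rest_foot; python3 -c "
from h import *
plan([496,260,267],np.diag([1,-1,-1.]))"
```

```text
t 4.47 tcp [588.3 -20.3 266.3]
rest 0.72 [253. 165.] [588.7 -15.2  55.8]
rest_foot 0.66 [284. 165.] [580.6 -54.7  20. ]
t [-0.9281 -2.8135 -0.0081] r [ 0.0003  0.     -0.0013] rows min 7.1
```

Emit:
apply_moves(translation=[[-0.3, -0.93, 0], [-0.3, -0.93, 0], [-0.3, -0.93, 0]], rot=[[0, 0, 0], [0, 0, 0], [0, 0, 0]], hand=[0.6, 0.6, 0.6])

```text
t: 4.87
tcp_pos: [556.9, 75.3, 266.4]
tool_rot: [[1.0, -0.0, -0.001], [-0.0, -1.0, 0.002], [-0.001, -0.002, -1.0]]
ft_force: [0.2, -0.2, 0.4]
width: 51.2
gripper_force: 0.0
```

Emit:
apply_moves(translation=[[-0.3, -0.93, 0], [-0.3, -0.93, 0], [-0.3, -0.93, 0]], rot=[[0, 0, 0], [0, 0, 0], [0, 0, 0]], hand=[0.6, 0.6, 0.6])

```text
t: 5.12
tcp_pos: [527.0, 168.9, 266.5]
tool_rot: [[1.0, 0.001, -0.0], [0.001, -1.0, 0.001], [-0.0, -0.001, -1.0]]
ft_force: [-0.3, 0.4, 0.1]
width: 51.2
gripper_force: 0.0
```

Emit:
apply_moves(translation=[[-0.35, -0.93, -0.2], [-0.35, -0.93, -0.2], [-0.35, -0.93, -0.2], [-0.35, -0.93, -0.2], [-0.35, -0.93, -0.2]], rot=[[0, 0, 0], [0, 0, 0], [0, 0, 0], [0, 0, 0], [0, 0, 0]], hand=[0.6, 0.6, 0.6, 0.6, 0.6])

```text
t: 5.53
tcp_pos: [493.7, 258.9, 286.5]
tool_rot: [[1.0, 0.001, 0.001], [0.001, -1.0, -0.0], [0.001, 0.0, -1.0]]
ft_force: [1.4, -0.5, -0.5]
width: 51.2
gripper_force: 0.0
```

```bash
python3 snap.py rack rack cover cover_fin cover_tongue spare; python3 - <<'E'
import cv2,numpy as np
a=cv2.imread('pics/rest.png');b=cv2.imread('pics/rack.png')
cv2.imwrite('pics/rr.png',cv2.resize(np.vstack([a[:230],b[:270]]),None,fx=1.19,fy=1.19))
E
```

```text
t 5.53 tcp [493.7 258.9 286.5]
rack 0.57 [246. 165.] [480.1 275.1  13.7]
rack 0.48 [385. 222.] [399.6  72.9  31.7]
cover 0.91 [288. 277.] [295.5 208.8  13.9]
cover 0.87 [208. 264.] [489.9 284.1 281.1]
cover 0.56 [275. 166.] [505.5 240.9 129. ]
cover_fin 0.89 [304. 284.] [317.7 193.   62.3]
cover_fin 0.72 [193. 269.] [501.  285.8 302.2]
cover_fin 0.68 [296. 172.] [486.4 212.3  78.6]
cover_tongue 0.76 [277. 172.] [499.2 238.8 128.9]
spare 0.75 [220. 169.] [489.5 305.7  71.4]
```

View pics/rr.png

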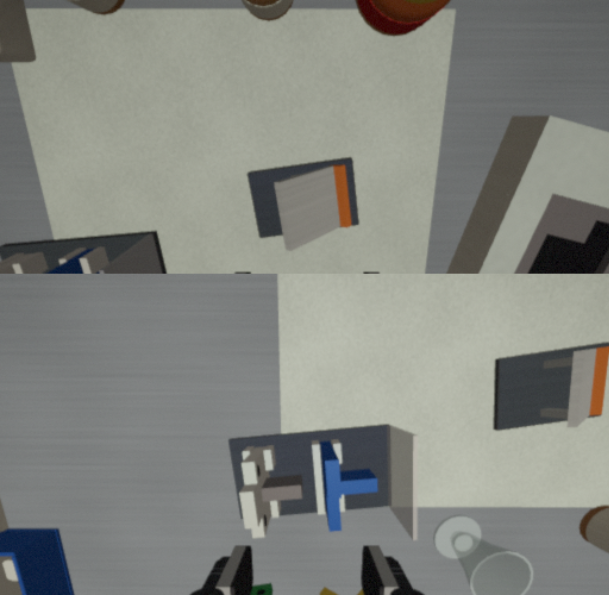

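The rest's slope shows at crop (310,205) with the orange ledge to its right. The rack's blue cover is at (335,485), fin to the right, and the spare is at (258,490). Now I'll fit the poses from depth.

```bash
cat > fit.py <<'E'
from h import *
def load(n):
    f=np.load(n+'.npz'); return f['im'],cloud(f['d'],(f['K'],f['R'],f['o']))
def rect(P,label):
    r=cv2.minAreaRect(P[:,:2].astype(np.float32)); print(label,len(P),'c',np.round(r[0],1),'size',np.round(r[1],1),'ang',round(r[2],2),'zmed',np.median(P[:,2]).round(1))
im,W=load('rack'); hsv=cv2.cvtColor(im,cv2.COLOR_BGR2HSV); 
roi=np.zeros(im.shape[:2],bool); roi[120:230,180:360]=1
bl=roi&(hsv[...,0]>100)&(hsv[...,0]<125)&(hsv[...,1]>140)
B=W[bl]; B=B[~np.isnan(B[:,2])]; print('blue z hist',np.histogram(B[:,2],bins=np.arange(0,140,8)))
rect(B[B[:,2]>122],'tongue top'); rect(B[(B[:,2]>97)],'plate'); rect(B[(B[:,2]>98)&(B[:,2]<107)],'broad top'); rect(B[(B[:,2]>79)&(B[:,2]<89)],'fin top')
F=B[(B[:,2]>79)&(B[:,2]<89)]; 
P=W[roi]; P=P[~np.isnan(P[:,2])]; rect(P[(P[:,2]>8)&(P[:,2]<16)],'rackbase')
im,W=load('rest'); hsv=cv2.cvtColor(im,cv2.COLOR_BGR2HSV); roi=np.zeros(im.shape[:2],bool); roi[120:215,200:310]=1
orr=roi&(hsv[...,0]<18)&(hsv[...,1]>160); O=W[orr]; O=O[~np.isnan(O[:,2])]; rect(O,'orange'); print(O.min(0),O.max(0))
S=W[roi&~orr]; S=S[~np.isnan(S[:,2])]; S=S[(S[:,2]>24)&(S[:,2]<80)]; c=S.mean(0); 
for _ in range(4):
    c=S.mean(0); n=np.linalg.svd(S-c)[2][2]; n*=np.sign(n[2]); S=S[abs((S-c)@n)<2.5]
print('slope n',n.round(3),'c',c.round(1),len(S),'yaw',np.degrees(np.arctan2(n[1],n[0])).round(2),'zr',S[:,2].min(),S[:,2].max()); rect(S,'slope')
x=np.array([n[0],n[1]])/np.hypot(n[0],n[1]); y=np.array([-x[1],x[0]]); q=S[:,:2]@y; print('x',x,'yrange',np.percentile(q,[.5,99.5]),'zmid-mean',q.mean())
sx=S[:,:2]@x; print('slope x+z',np.median(sx+S[:,2]),'xr',np.percentile(sx,[.5,99.5]))
im,W=load('fill'); roi=np.zeros(im.shape[:2],bool); roi[110:228,215:320]=1
P=W[roi&(im.max(-1)<50)]; P=P[~np.isnan(P[:,2])]; rect(P,'floor')
roi[:]=0; roi[20:260,170:370]=1; P=W[roi]; P=P[(P[:,2]>57)&(P[:,2]<63)]; rect(P,'bed top')
print('z bins',np.histogram(W[roi][:,2][~np.isnan(W[roi][:,2])],bins=[45,48,50,52,54,56,58,60,62,64]))
E
python3 fit.py
```

```text
blue z hist (array([  0,   4,   3,   8,   6,  24,  45,  52,  56,  66, 394,  24, 283,
        24,  24, 159, 239]), array([  0,   8,  16,  24,  32,  40,  48,  56,  64,  72,  80,  88,  96,
       104, 112, 120, 128, 136]))
tongue top 394 c [498.6 236.2] size [34.2 12. ] ang 5.29 zmed 128.2
plate 727 c [477.8 234.3] size [76. 12.] ang 5.24 zmed 127.0
broad top 289 c [477.8 234.7] size [75.9 11.4] ang 5.66 zmed 102.2
fin top 406 c [488.2 215.3] size [58.8 51.7] ang 5.37 zmed 84.2
rackbase 4832 c [475.9 253. ] size [100.6 189. ] ang 5.3 zmed 12.2
orange 454 c [582.1 -61.3] size [69.1 12.8] ang 8.21 zmed 24.3
[548.04142964 -71.57083831  10.08199439] [616.15010186 -50.84353988  28.42885801]
slope n [ 0.101 -0.698  0.709] c [577.3 -22.   52.3] 2442 yaw -81.76 zr 24.007349091571825 76.59932704357652
slope 2442 c [576.3 -24.3] size [70.5 55.5] ang 8.06 zmed 53.1
x [ 0.14325251 -0.98968617] yrange [532.39479326 601.85621376] zmid-mean 568.1657039585981
slope x+z 156.84394472735224 xr [ 79.7666017  132.76635903]
floor 4980 c [ 507.6 -299.1] size [ 78.4 117.4] ang 75.66 zmed 51.3
bed top 22070 c [ 528.8 -303.8] size [180.9 240.6] ang 75.84 zmed 60.2
z bins (array([    0,   458,  4644,   901,   140,   144,  8194, 13582,   218]), array([45, 48, 50, 52, 54, 56, 58, 60, 62, 64]))
```

```bash
cat > poses.py <<'E'
from h import *
def fr(o,x,z):
    x=np.array(x,float);x/=np.linalg.norm(x);z=np.array(z,float);z-=x*(x@z);z/=np.linalg.norm(z); return np.array(o,float),np.stack([x,np.cross(z,x),z],1)
def at(F,p): return F[0]+F[1]@np.array(p,float)
th=np.radians(5.3); COVER0=fr([477.8,234.4,12],[np.sin(th),-np.cos(th),0],[0,0,1])
tr=np.radians(8.2); RX=np.array([np.sin(tr),-np.cos(tr),0]); UP=np.array([0,0,1.])
n=(RX+UP)/2**.5; FOOT=np.array([580.8,-54.6,20]); COVERR=fr(FOOT+6*n,n,(UP-RX))
tf=np.radians(-14.3); FX=np.array([np.cos(tf),np.sin(tf),0]); HOME=fr(np.array([507.9,-299.2,57])-58*FX,[0,0,1],FX)
G1=np.stack([[0,1,0],[1,0,0],[0,0,-1]],1).astype(float) # tool axes in cover frame: x=cy,y=cx,z=-cz
G2=np.stack([[0,0,1],[0,1,0],[-1,0,0]],1).astype(float) # x=cz,y=cy,z=-cx
def hold1(C,dx=0,dz=0): return at(C,[dx,21,111+dz]),C[1]@G1
def hold2(C,up=0,dz=0): return at(C,[32+up,0,50+dz]),C[1]@G2
E
python3 - <<'E'
from poses import *
print(np.linalg.det(COVER0[1]@G1),np.linalg.det(COVERR[1]@G2),HOME)
for nm,h in [('g1',hold1(COVER0)),('lay pre',hold1(COVERR,40,30)),('lay',hold1(COVERR)),('fin',hold2(COVERR)),('home',hold2(HOME))]:
    print(nm,h[0].round(1),h[1].round(3).tolist()); plan(*h)
E
```

```text
1.0 1.0 (array([ 451.69708758, -284.87405726,   57.        ]), array([[ 0.        , -0.24699901,  0.96901573],
       [ 0.        , -0.96901573, -0.24699901],
       [ 1.        ,  0.        ,  0.        ]]))
g1 [498.7 236.3 123. ] [[0.996, 0.092, 0.0], [0.092, -0.996, 0.0], [0.0, 0.0, -1.0]]
t [0.0481 0.216  1.6299] r [ 0.0003  0.0003 -0.0602] rows min 3.9
lay pre [592.   14.9 152.2] [[0.99, 0.101, 0.101], [0.143, -0.7, -0.7], [0.0, 0.707, -0.707]]
t [0.9855 2.4287 1.3381] r [-0.4989  0.0366 -0.0875] rows min 7.1
lay [591.   21.9 102.7] [[0.99, 0.101, 0.101], [0.143, -0.7, -0.7], [0.0, 0.707, -0.707]]
t [0.9755 2.3585 1.8331] r [-0.4989  0.0366 -0.0875] rows min 7.5
fin [579.6 -46.2  82.2] [[-0.101, 0.99, -0.101], [0.7, 0.143, 0.7], [0.707, 0.0, -0.707]]
t [0.8629 3.0395 2.0385] r [ 0.4265  0.3691 -1.0298] rows min 14.8
home [ 500.1 -297.2   89. ] [[0.969, -0.247, 0.0], [-0.247, -0.969, 0.0], [0.0, 0.0, -1.0]]
t [0.0737 5.5514 1.9721] r [0.0003 0.0002 0.1576] rows min 14.1
```

Emit:
apply_moves(translation=[[0.05, 0.22, 0.3], [0.05, 0.22, 0.8], [0.05, 0.22, 0.8], [0.05, 0.22, 0.8]], rot=[[0, 0, -0.06], [0, 0, -0.06], [0, 0, -0.06], [0, 0, -0.06]], hand=[0.6, 0.6, 0.6, 0.6])

```text
t: 6.17
tcp_pos: [497.1, 236.2, 203.6]
tool_rot: [[0.996, 0.092, -0.007], [0.092, -0.996, -0.002], [-0.007, 0.001, -1.0]]
ft_force: [0.0, 0.3, -0.1]
width: 51.4
gripper_force: 0.0
```

```bash
python3 -c "
from poses import *
plan(*hold1(COVER0))"
```

```text
t [ 0.0217 -0.0009  0.8058] r [ 0.0009  0.0044 -0.0001] rows min 1.9
```

Emit:
apply_moves(translation=[[0.01, 0, 0.3], [0.01, 0, 0.6], [0.01, 0, 0.8], [0.01, 0, 0.8]], rot=[[0, 0, 0], [0, 0, 0], [0, 0, 0], [0, 0, 0]], hand=[0.6, 0.6, 0.6, 0.6])

```text
t: 6.5
tcp_pos: [498.5, 237.2, 124.4]
tool_rot: [[0.996, 0.094, -0.004], [0.094, -0.996, -0.001], [-0.005, 0.001, -1.0]]
ft_force: [-0.1, 0.2, -0.2]
width: 51.2
gripper_force: 0.0
```

Emit:
apply_moves(translation=[[0, 0, 0], [0, 0, 0], [0, 0, 0], [0, 0, 0], [0, 0, 0], [0, 0, 0]], rot=[[0, 0, 0], [0, 0, 0], [0, 0, 0], [0, 0, 0], [0, 0, 0], [0, 0, 0]], hand=[0, 0, 0, 0, 0, 0], newtons=60)

```text
t: 7.0
tcp_pos: [501.0, 237.8, 128.7]
tool_rot: [[0.996, 0.094, 0.005], [0.094, -0.996, 0.001], [0.005, -0.001, -1.0]]
ft_force: [1.3, -0.7, 7.0]
width: 11.1
gripper_force: 59.5
```

Emit:
apply_moves(translation=[[0, 0, -0.1], [0, 0, -0.25], [0, 0, -0.5], [0, 0, -0.8], [0, 0, -1], [0, 0, -1]], rot=[[0, 0, 0], [0, 0, 0], [0, 0, 0], [0, 0, 0], [0, 0, 0], [0, 0, 0]], hand=[0, 0, 0, 0, 0, 0])

```text
t: 7.5
tcp_pos: [501.3, 238.1, 231.8]
tool_rot: [[0.996, 0.094, 0.009], [0.094, -0.996, 0.003], [0.009, -0.002, -1.0]]
ft_force: [1.3, -0.6, -1.1]
width: 10.4
gripper_force: 58.7
```

Emit:
apply_moves(translation=[[0, 0, -0.3], [0, 0, -0.3], [0, 0, -0.3], [0, 0, -0.3], [0, 0, -0.3]], rot=[[0, 0, 0], [0, 0, 0], [0, 0, 0], [0, 0, 0], [0, 0, 0]], hand=[0, 0, 0, 0, 0])

```text
t: 7.92
tcp_pos: [498.7, 237.1, 254.6]
tool_rot: [[0.996, 0.094, -0.003], [0.094, -0.996, -0.001], [-0.003, 0.001, -1.0]]
ft_force: [-0.3, -1.0, -2.2]
width: 10.6
gripper_force: 59.1
```

```bash
python3 - <<'E'
from poses import *
im,d=vision.get_image('wrist'); c=cam('wrist'); s=status.get_obs(); np.savez('held.npz',im=im,d=d,K=c[0],R=c[1],o=c[2]); cv2.imwrite('pics/held.png',im)
W=cloud(d,c); hsv=cv2.cvtColor(im,cv2.COLOR_BGR2HSV); m=(hsv[...,0]>100)&(hsv[...,0]<125)&(hsv[...,1]>140)
P=(W[m]-np.array(s['tcp_pos']))@np.array(s['tool_rot']); P=P[~np.isnan(P[:,0])]; P=P[(abs(P[:,0])<80)&(abs(P[:,1])<60)&(P[:,2]>-10)&(P[:,2]<150)]
print(s['t'],np.round(s['tcp_pos'],1),s['width'],len(P),np.percentile(P,[0.5,50,99.5],axis=0).round(1))
f=P[(P[:,1]>12)]; print('fin',len(f),np.percentile(f,[1,50,99],axis=0).round(1))
g=P[abs(P[:,1])<9]; print('plate',len(g),np.percentile(g,[1,50,99],axis=0).round(1))
plan(*hold1(COVERR,30,35))
E
```

```text
7.9667 [498.8 237.1 254.7] 10.817315192125958 4485 [[-60.8  -5.2  -5.3]
 [-10.8   3.2  26.4]
 [ 14.8  45.8 108.2]]
fin 1420 [[-30.4  15.5  13.6]
 [-17.   35.2  52.4]
 [  6.5  45.9  84.9]]
plate 3054 [[-60.3  -5.1  -4.6]
 [  5.3   0.6   3.5]
 [ 14.8   6.2 106. ]]
t [0.7168 2.1936 1.059 ] r [-0.4995  0.014  -0.0288] rows min 6.3
```

Emit:
apply_moves(translation=[[0.15, 0.4, 0], [0.3, 0.8, 0], [0.36, 1, 0], [0.36, 1, 0]], rot=[[0, 0, 0], [0, 0, 0], [0, 0, 0], [0, 0, 0]], hand=[0, 0, 0, 0])

```text
t: 8.3
tcp_pos: [546.2, 137.0, 254.9]
tool_rot: [[0.996, 0.09, -0.001], [0.09, -0.996, -0.002], [-0.001, 0.002, -1.0]]
ft_force: [-1.0, 0.2, -2.1]
width: 10.8
gripper_force: 59.3
```

Emit:
apply_moves(translation=[[0.05, 0.2, 0], [0.15, 0.5, 0], [0.25, 0.7, 0], [0.36, 0.9, 0], [0.36, 1, 0], [0.36, 1, 0], [0.36, 1, 0], [0.36, 1, 0], [0.36, 1, 0], [0.36, 1, 0]], rot=[[-0.08, 0, 0], [-0.15, 0, 0], [-0.23, 0, 0], [-0.3, 0, 0], [-0.38, 0.01, -0.02], [-0.46, 0.014, -0.028], [-0.5, 0.014, -0.028], [-0.5, 0.014, -0.028], [-0.5, 0.014, -0.028], [-0.5, 0.014, -0.028]], hand=[0, 0, 0, 0, 0, 0, 0, 0, 0, 0])

```text
t: 9.13
tcp_pos: [590.1, 45.3, 256.1]
tool_rot: [[0.99, 0.098, 0.102], [0.142, -0.702, -0.698], [0.004, 0.706, -0.709]]
ft_force: [-0.3, -0.4, -1.8]
width: 10.7
gripper_force: 59.6
```

```bash
sed -i 's/\[dx,21,111+dz\]/[dx,23,112+dz]/' poses.py; python3 - <<'E'
from poses import *
s=status.get_obs(); print(np.round(s['qpos'],1))
plan(*hold1(COVERR,20,20)); plan(*hold1(COVERR))
E
```

```text
[ 16.6  32.8  79.6 -45.2  79.8 111.9]
t [-0.0089 -0.7179  1.0409] r [-0.0014 -0.0012 -0.0021] rows min 3.0
t [-0.0099 -0.9175  1.2413] r [-0.0014 -0.0012 -0.0021] rows min 3.7
```

Emit:
apply_moves(translation=[[0, -0.2, 0.2], [0, -0.4, 0.5], [0, -0.6, 0.8], [0, -0.7, 1], [0, -0.7, 1], [0, -0.7, 1]], rot=[[0, 0, 0], [0, 0, 0], [0, 0, 0], [0, 0, 0], [0, 0, 0], [0, 0, 0]], hand=[0, 0, 0, 0, 0, 0])

```text
t: 9.63
tcp_pos: [593.5, 23.1, 136.4]
tool_rot: [[0.99, 0.097, 0.101], [0.14, -0.701, -0.7], [0.003, 0.707, -0.707]]
ft_force: [-0.4, 0.3, -1.5]
width: 11.1
gripper_force: 59.6
```

```bash
python3 - <<'E'
from poses import *
s=status.get_obs(); print(np.round(s['qpos'],1),np.round(s['ft_force'],1))
C=COVERR; p=np.array(s['tcp_pos']); print('tcp in cover-rest frame',(C[1].T@(p-C[0])).round(1))
plan(*hold1(COVERR))
im,d=vision.get_image('wrist'); cv2.imwrite('pics/w1.png',im)
E
```

```text
[ 14.5  40.6  86.8 -49.   68.5 122.1] [-0.4  0.3 -1.5]
tcp in cover-rest frame [ 23.2  23.6 135.4]
t [-0.0074 -0.2318  0.2337] r [-0.0002  0.0001 -0.0027] rows min 0.8
```

View pics/w1.png

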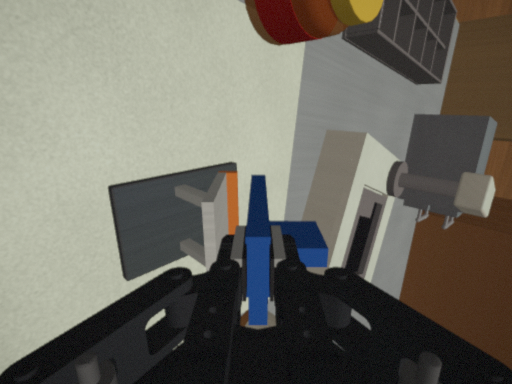

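The plate is held at its tongue, parallel to the slope (seen edge-on at (215,225)), fin outward. I'll approach gently.

Emit:
apply_moves(translation=[[0, -0.06, 0.06], [0, -0.12, 0.12], [0, -0.18, 0.15], [0, -0.2, 0.15], [0, -0.21, 0.15], [0, -0.22, 0.15], [0, -0.23, 0.15]], rot=[[0, 0, 0], [0, 0, 0], [0, 0, 0], [0, 0, 0], [0, 0, 0], [0, 0, 0], [0, 0, 0]], hand=[0, 0, 0, 0, 0, 0, 0])

```text
t: 10.27
tcp_pos: [592.9, 29.8, 109.5]
tool_rot: [[0.99, 0.098, 0.103], [0.142, -0.7, -0.7], [0.004, 0.708, -0.707]]
ft_force: [-0.1, -1.4, -0.4]
width: 10.7
gripper_force: 59.6
```

Emit:
apply_moves(translation=[[0, 0, 0.02], [0, 0, 0.04], [0, 0, 0.06], [0, 0, 0.06]], rot=[[0, 0, 0], [0, 0, 0], [0, 0, 0], [0, 0, 0]], hand=[0, 0, 0, 0])

```text
t: 10.6
tcp_pos: [593.7, 26.9, 106.9]
tool_rot: [[0.99, 0.096, 0.105], [0.142, -0.701, -0.699], [0.006, 0.707, -0.707]]
ft_force: [-5.2, 10.7, 10.8]
width: 11.0
gripper_force: 62.2
```

```bash
python3 - <<'E'
from poses import *
s=status.get_obs(); print(np.round(s['ft_force'],1),'force in cover frame',(COVERR[1].T@np.array(s['ft_force'])).round(1))
C=COVERR; p=np.array(s['tcp_pos']); print('tcp in cover-rest frame',(C[1].T@(p-C[0])).round(1))
plan(*hold1(COVERR))
E
```

```text
[-5.2 10.7 10.8] force in cover frame [-0.4 -3.6 15.6]
tcp in cover-rest frame [ -0.3  24.3 117.2]
t [-0.0137  0.0032  0.0518] r [-0.     -0.0026 -0.0032] rows min 0.1
```

Emit:
apply_moves(translation=[[0, 0, 0], [0, 0, 0], [0, 0, 0], [0, 0, 0], [0, 0, 0]], rot=[[0, 0, 0], [0, 0, 0], [0, 0, 0], [0, 0, 0], [0, 0, 0]], hand=[0.25, 0.35, 0.4, 0.4, 0.4])

```text
t: 11.02
tcp_pos: [593.3, 25.1, 104.8]
tool_rot: [[0.99, 0.098, 0.102], [0.141, -0.7, -0.7], [0.003, 0.707, -0.707]]
ft_force: [0.6, 0.3, -0.1]
width: 34.3
gripper_force: 0.0
```

Emit:
apply_moves(translation=[[0, 0, -0.1], [0, 0, -0.3], [0, 0, -0.6], [0, 0, -0.9], [0, 0, -0.9], [0, 0, -0.9]], rot=[[0, 0, 0], [0, 0, 0], [0, 0, 0], [0, 0, 0], [0, 0, 0], [0, 0, 0]], hand=[0.4, 0.4, 0.4, 0.4, 0.4, 0.4])

```text
t: 11.52
tcp_pos: [584.5, 89.9, 170.0]
tool_rot: [[0.99, 0.097, 0.106], [0.144, -0.701, -0.699], [0.006, 0.707, -0.707]]
ft_force: [-0.2, 0.3, -1.3]
width: 34.3
gripper_force: 0.0
```

```bash
cat > lay.py <<'E'
import sys; from poses import *
im,d=vision.get_image('wrist'); c=cam('wrist'); s=status.get_obs(); tag=sys.argv[1]; np.savez(tag+'.npz',im=im,d=d,K=c[0],R=c[1],o=c[2]); cv2.imwrite(f'pics/{tag}.png',im)
print(s['t'],np.round(s['tcp_pos'],1),np.round(s['ft_force'],1),s['width'])
W=cloud(d,c); hsv=cv2.cvtColor(im,cv2.COLOR_BGR2HSV); m=(hsv[...,0]>100)&(hsv[...,0]<125)&(hsv[...,1]>140)
P=(W[m]-COVERR[0])@COVERR[1]; P=P[~np.isnan(P[:,0])]; P=P[(abs(P[:,0])<80)&(abs(P[:,1])<70)&(P[:,2]>-50)&(P[:,2]<170)]
print('in nominal rest-cover frame: min/max',len(P),np.percentile(P,[0.5,50,99.5],axis=0).round(1).tolist())
for nm,f in [('top face',P[(P[:,0]>2)&(P[:,0]<10)]),('fin top',P[(P[:,0]>42)])]:
    if len(f)>20: 
        r=cv2.minAreaRect(f[:,1:].astype(np.float32)); print(nm,len(f),'c yz',np.round(r[0],1),np.round(r[1],1),round(r[2],2),'x med',np.median(f[:,0]).round(1), np.percentile(f,[1,99],axis=0).round(1).tolist())
E
python3 lay.py laid; python3 -c "
from poses import *
plan(*hold2(COVERR,84,0))"
```

```text
11.5667 [584.   88.9 168.8] [-0.2 -0.4 -0.7] 33.99636434213509
in nominal rest-cover frame: min/max 2059 [[-5.1, -36.5, 16.0], [4.1, 6.6, 72.2], [44.4, 38.0, 116.1]]
top face 410 c yz [ 0.5 65.4] [102.3  75.3] 89.96 x med 3.8 [[2.2, -35.8, 26.6], [9.6, 38.0, 115.9]]
fin top 74 c yz [ 5.9 53.7] [12.3 41. ] 18.0 x med 43.4 [[42.1, -5.8, 32.8], [45.3, 7.0, 72.1]]
t [-0.2363  1.1693  1.5526] r [ 0.772   0.7678 -0.7699] rows min 16.8
```

View pics/laid.png

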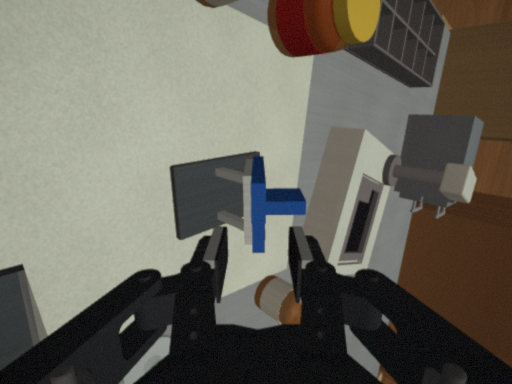

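The cover lies flat on the slope, foot on the ledge and fin outward (plate at (258,205), fin at (290,200)). Now I'll swing around for the fin hold.

```bash
python3 - <<'E'
from poses import *
def Rz(a): a=np.radians(a); return np.array([[np.cos(a),-np.sin(a),0],[np.sin(a),np.cos(a),0],[0,0,1.]])
D=np.diag([1,-1,-1.])
s=status.get_obs();A=np.array(s['tool_rot']);p=np.array(s['tcp_pos'])
def rel(p0,A,pos,R): print((A.T@(np.array(pos)-p0)/100).round(3),(cv2.Rodrigues(A.T@R)[0].ravel()/(np.pi/2)).round(3))
m1=(np.array([580,45,255.]),Rz(40)@D); m2=(np.array([580,-60,255.]),Rz(98)@D); m3=hold2(COVERR,94,0)
rel(p,A,*m1); rel(*m1,*m2); rel(*m2,*m3); print(m3[0])
E
```

```text
[-0.098  0.913 -0.307] [ 0.488  0.137 -0.336]
[-0.675  0.804  0.   ] [ 0.     0.    -0.644]
[-0.527  0.017  1.063] [ 0.001  0.5   -0.002]
[ 589.07001867 -111.98995375  148.69343418]
```

Emit:
apply_moves(translation=[[0, 0, -0.2], [-0.05, 0.2, -0.4], [-0.1, 0.5, -0.4], [-0.1, 0.8, -0.35], [-0.1, 0.91, -0.31], [-0.1, 0.91, -0.31], [-0.1, 0.91, -0.31], [-0.1, 0.91, -0.31], [-0.1, 0.91, -0.31], [-0.1, 0.91, -0.31]], rot=[[0, 0, 0], [0.08, 0.02, -0.06], [0.16, 0.04, -0.11], [0.24, 0.07, -0.17], [0.32, 0.09, -0.22], [0.4, 0.11, -0.28], [0.488, 0.137, -0.336], [0.488, 0.137, -0.336], [0.488, 0.137, -0.336], [0.488, 0.137, -0.336]], hand=[0.4, 0.4, 0.5, 0.6, 0.6, 0.6, 0.6, 0.6, 0.6, 0.6])

```text
t: 12.4
tcp_pos: [580.0, 41.6, 253.7]
tool_rot: [[0.769, 0.64, -0.003], [0.64, -0.769, 0.003], [-0.001, -0.004, -1.0]]
ft_force: [1.1, -1.0, -0.0]
width: 51.5
gripper_force: 0.0
```

Emit:
apply_moves(translation=[[-0.1, 0.1, 0], [-0.2, 0.2, 0], [-0.3, 0.3, 0], [-0.4, 0.45, 0], [-0.5, 0.6, 0], [-0.6, 0.7, 0], [-0.67, 0.8, 0], [-0.67, 0.8, 0], [-0.67, 0.8, 0], [-0.67, 0.8, 0]], rot=[[0, 0, -0.08], [0, 0, -0.16], [0, 0, -0.24], [0, 0, -0.32], [0, 0, -0.4], [0, 0, -0.48], [0, 0, -0.56], [0, 0, -0.644], [0, 0, -0.644], [0, 0, -0.644]], hand=[0.6, 0.6, 0.6, 0.6, 0.6, 0.6, 0.6, 0.6, 0.6, 0.6])

```text
t: 13.23
tcp_pos: [579.4, -59.2, 253.8]
tool_rot: [[-0.134, 0.991, -0.002], [0.991, 0.134, -0.001], [-0.0, -0.002, -1.0]]
ft_force: [-0.3, 0.1, -0.7]
width: 51.3
gripper_force: 0.0
```

```bash
python3 -c "
from poses import *
s=status.get_obs(); print(np.round(s['qpos'],1)); plan(*hold2(COVERR,94,0))"
```

```text
[-13.3  25.8  78.   -0.1  76.2 -21. ]
t [-0.5357  0.0272  1.0513] r [ 0.001   0.5001 -0.0058] rows min 6.3
```

Emit:
apply_moves(translation=[[-0.1, 0, 0.1], [-0.2, 0, 0.3], [-0.3, 0, 0.5], [-0.4, 0.02, 0.7], [-0.5, 0.03, 0.9], [-0.53, 0.03, 1], [-0.53, 0.03, 1], [-0.53, 0.03, 1], [-0.53, 0.03, 1], [-0.53, 0.03, 1]], rot=[[0, 0.08, 0], [0, 0.16, 0], [0, 0.24, 0], [0, 0.32, 0], [0, 0.4, 0], [0, 0.48, 0], [0, 0.5, -0.006], [0, 0.5, -0.006], [0, 0.5, -0.006], [0, 0.5, -0.006]], hand=[0.6, 0.6, 0.6, 0.6, 0.6, 0.6, 0.6, 0.6, 0.6, 0.6])

```text
t: 14.07
tcp_pos: [590.5, -110.5, 155.5]
tool_rot: [[-0.106, 0.989, -0.101], [0.701, 0.146, 0.698], [0.706, 0.003, -0.709]]
ft_force: [0.1, 0.3, 0.2]
width: 51.5
gripper_force: 0.0
```

```bash
python3 lay.py fin1; python3 -c "
from poses import *
s=status.get_obs(); print(np.round(s['qpos'],1)); plan(*hold2(COVERR,4,0))"
```

```text
14.1167 [ 590.6 -110.3  156. ] [ 0.2 -0.5 -0.2] 51.21141457506854
in nominal rest-cover frame: min/max 8235 [[4.1, -36.2, 2.7], [6.3, 5.3, 60.2], [47.1, 37.3, 116.0]]
top face 7070 c yz [ 0.5 59. ] [115.6  74.4] 89.96 x med 6.1 [[4.5, -35.9, 3.1], [7.7, 37.0, 115.7]]
fin top 987 c yz [ 0.3 51.3] [44.7 13.7] 89.87 x med 46.1 [[42.9, -6.5, 29.4], [47.4, 7.0, 73.4]]
[-33.   46.8  69.3  32.2  96.1 -47.6]
t [-0.0595 -0.0173  0.9417] r [-0.0003  0.0015  0.0038] rows min 2.3
```

View pics/fin1.png

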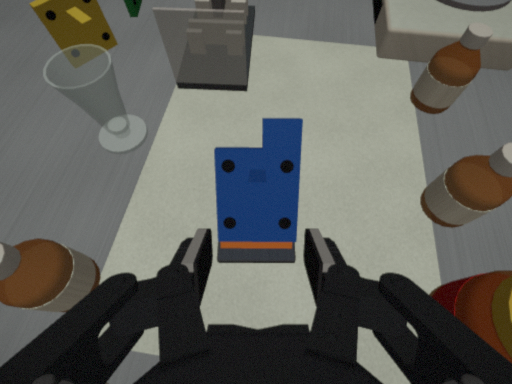

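The wrist view shows the blue cover lying on the slope with its tongue at the upper right (282,130) and the fin centred near (258,175), in line with the fingers. I'll descend on the fin.

Emit:
apply_moves(translation=[[-0.05, -0.01, 0.2], [-0.05, -0.01, 0.45], [-0.05, -0.01, 0.65], [-0.05, -0.01, 0.8], [-0.05, -0.01, 0.9], [-0.05, -0.01, 0.94], [-0.05, -0.01, 0.94], [-0.05, -0.01, 0.94]], rot=[[0, 0, 0], [0, 0, 0], [0, 0, 0], [0, 0, 0], [0, 0, 0], [0, 0, 0], [0, 0, 0], [0, 0, 0]], hand=[0.6, 0.6, 0.6, 0.6, 0.6, 0.6, 0.6, 0.6])

```text
t: 14.78
tcp_pos: [580.8, -49.4, 85.7]
tool_rot: [[-0.107, 0.989, -0.1], [0.7, 0.147, 0.699], [0.706, 0.005, -0.708]]
ft_force: [-0.3, 0.4, 0.2]
width: 51.6
gripper_force: 0.0
```

```bash
python3 -c "
from poses import *
s=status.get_obs(); print((COVERR[1].T@(np.array(s['tcp_pos'])-COVERR[0])).round(1),np.round(s['ft_force'],1))"
```

```text
[36.8  0.7 50.1] [-0.3  0.4  0.2]
```

Well placed. I'll grip, then lift along the slope normal.

Emit:
apply_moves(translation=[[0, 0, 0], [0, 0, 0], [0, 0, 0], [0, 0, 0], [0, 0, 0], [0, 0, 0]], rot=[[0, 0, 0], [0, 0, 0], [0, 0, 0], [0, 0, 0], [0, 0, 0], [0, 0, 0]], hand=[0, 0, 0, 0, 0, 0], newtons=80)

```text
t: 15.28
tcp_pos: [580.7, -49.9, 85.3]
tool_rot: [[-0.106, 0.989, -0.1], [0.699, 0.146, 0.7], [0.707, 0.005, -0.707]]
ft_force: [0.7, -3.3, 5.4]
width: 12.8
gripper_force: 78.7
```

Emit:
apply_moves(translation=[[0, 0, -0.1], [0, 0, -0.3], [0, 0, -0.5], [0, 0, -0.7], [0, 0, -0.7], [0, 0, -0.7]], rot=[[0, 0, 0], [0, 0, 0], [0, 0, 0], [0, 0, 0], [0, 0, 0], [0, 0, 0]], hand=[0, 0, 0, 0, 0, 0])

```text
t: 15.78
tcp_pos: [587.4, -99.0, 134.2]
tool_rot: [[-0.106, 0.989, -0.1], [0.699, 0.145, 0.7], [0.707, 0.004, -0.707]]
ft_force: [-0.6, 0.6, -2.4]
width: 12.8
gripper_force: 78.3
```

```bash
cat > inhand.py <<'E'
import sys; from poses import *
im,d=vision.get_image('wrist'); c=cam('wrist'); s=status.get_obs(); tag=sys.argv[1]; np.savez(tag+'.npz',im=im,d=d,K=c[0],R=c[1],o=c[2]); cv2.imwrite(f'pics/{tag}.png',im)
print(s['t'],np.round(s['tcp_pos'],1),np.round(s['ft_force'],1),np.round(s['qpos'],1),s['width'])
T=np.array(vision.camera_params('wrist')['tool_from_camera']); W=cloud(d,(c[0],T[:3,:3],T[:3,3]))
hsv=cv2.cvtColor(im,cv2.COLOR_BGR2HSV); m=(hsv[...,0]>100)&(hsv[...,0]<125)&(hsv[...,1]>140)
P=W[m]; P=P[~np.isnan(P[:,0])]; P=P[(abs(P[:,0])<90)&(abs(P[:,1])<60)&(P[:,2]>20)&(P[:,2]<45)]
for _ in range(4):
    q=P.mean(0); n=np.linalg.svd(P-q)[2][2]; n*=-np.sign(n[2]); P=P[abs((P-q)@n)<2]
print('plane normal tool',n.round(4),'face z',q.round(1)); f=P
r=cv2.minAreaRect(P[:,:2].astype(np.float32)); print(len(P),'rect c',np.round(r[0],2),np.round(r[1],1),round(r[2],2)); print(np.percentile(P,[.3,99.7],axis=0).round(1).tolist())
E
python3 inhand.py ih1
```

```text
15.8333 [586.9 -98.  133.5] [ 0.6  0.9 -3. ] [-32.4  47.6  71.9  32.5  93.1 -48.8] 12.383390763938793
plane normal tool [-1.e-04 -2.e-04 -1.e+00] face z [27.7  4.8 30.9]
11589 rect c [ 9.44 -0.6 ] [115.6  75.4] 0.01
[[-24.1, -37.9, 29.3], [67.1, 36.7, 32.6]]
```

```bash
cat >> poses.py <<'E'
def Rz(a): a=np.radians(a); return np.array([[np.cos(a),-np.sin(a),0],[np.sin(a),np.cos(a),0],[0,0,1.]])
D=np.diag([1,-1,-1.])
def rel(p0,A,pos,R): print((A.T@(np.array(pos)-p0)/100).round(3),(cv2.Rodrigues(A.T@R)[0].ravel()/(np.pi/2)).round(3))
E
python3 - <<'E'
from poses import *
s=status.get_obs();A=np.array(s['tool_rot']);p=np.array(s['tcp_pos'])
m=[(p,A),(np.array([570,-140,225.]),Rz(98)@D),(np.array([540,-215,225.]),Rz(40)@D),(np.array([500,-290,215.]),Rz(-14.3)@D)]
for a,b in zip(m,m[1:]): rel(*a,*b)
E
```

```text
[ 0.372 -0.226 -0.923] [-0.    -0.501  0.005]
[-0.701 -0.401  0.   ] [0.    0.    0.644]
[-0.789  0.317  0.1  ] [0.    0.    0.603]
```

Emit:
apply_moves(translation=[[0, 0, -0.2], [0.05, -0.05, -0.45], [0.15, -0.1, -0.65], [0.25, -0.2, -0.85], [0.37, -0.23, -0.92], [0.37, -0.23, -0.92], [0.37, -0.23, -0.92], [0.37, -0.23, -0.92], [0.37, -0.23, -0.92], [0.37, -0.23, -0.92]], rot=[[0, 0, 0], [0, -0.08, 0], [0, -0.16, 0], [0, -0.24, 0], [0, -0.32, 0], [0, -0.4, 0], [0, -0.48, 0], [0, -0.501, 0.005], [0, -0.501, 0.005], [0, -0.501, 0.005]], hand=[0, 0, 0, 0, 0, 0, 0, 0, 0, 0])

```text
t: 16.67
tcp_pos: [569.3, -138.4, 224.3]
tool_rot: [[-0.142, 0.99, -0.002], [0.99, 0.142, 0.002], [0.002, -0.002, -1.0]]
ft_force: [-0.1, -1.0, -3.0]
width: 12.9
gripper_force: 78.3
```

Emit:
apply_moves(translation=[[-0.1, -0.05, 0], [-0.2, -0.1, 0], [-0.3, -0.15, 0], [-0.4, -0.2, 0], [-0.5, -0.3, 0], [-0.6, -0.35, 0], [-0.7, -0.4, 0], [-0.7, -0.4, 0], [-0.7, -0.4, 0], [-0.7, -0.4, 0]], rot=[[0, 0, 0.08], [0, 0, 0.16], [0, 0, 0.24], [0, 0, 0.32], [0, 0, 0.4], [0, 0, 0.48], [0, 0, 0.56], [0, 0, 0.644], [0, 0, 0.644], [0, 0, 0.644]], hand=[0, 0, 0, 0, 0, 0, 0, 0, 0, 0])

```text
t: 17.5
tcp_pos: [539.7, -215.5, 224.3]
tool_rot: [[0.764, 0.645, -0.001], [0.645, -0.764, 0.001], [0.0, -0.002, -1.0]]
ft_force: [-0.1, 0.5, -2.7]
width: 12.9
gripper_force: 78.3
```

Emit:
apply_moves(translation=[[-0.1, 0.05, 0], [-0.2, 0.1, 0], [-0.3, 0.15, 0], [-0.4, 0.2, 0], [-0.5, 0.25, 0.1], [-0.6, 0.3, 0.1], [-0.79, 0.32, 0.1], [-0.79, 0.32, 0.1], [-0.79, 0.32, 0.1], [-0.79, 0.32, 0.1]], rot=[[0, 0, 0.08], [0, 0, 0.16], [0, 0, 0.24], [0, 0, 0.32], [0, 0, 0.4], [0, 0, 0.48], [0, 0, 0.56], [0, 0, 0.603], [0, 0, 0.603], [0, 0, 0.603]], hand=[0, 0, 0, 0, 0, 0, 0, 0, 0, 0])

```text
t: 18.33
tcp_pos: [500.3, -290.2, 215.0]
tool_rot: [[0.971, -0.241, 0.0], [-0.241, -0.971, 0.0], [0.0, -0.0, -1.0]]
ft_force: [-0.8, 0.0, -1.5]
width: 12.9
gripper_force: 78.3
```

```bash
python3 inhand.py ih2; python3 -c "
from poses import *
plan([498.6,-297.5,108],Rz(-14.3)@D)"
```

```text
18.3833 [ 500.4 -290.   215.2] [-0.8 -0.3 -1.5] [-37.7  27.1  82.3   0.   70.6  66.3] 13.41558076692651
plane normal tool [ 4.e-04 -1.e-04 -1.e+00] face z [27.1  6.  31.1]
11535 rect c [9.02 0.66] [ 75.3 115.5] 90.0
[[-24.6, -36.7, 29.5], [66.7, 38.0, 32.8]]
t [-1.0000e-04  7.7400e-02  1.0716e+00] r [-0.0001 -0.0003  0.0039] rows min 2.6
```

View pics/ih2.png

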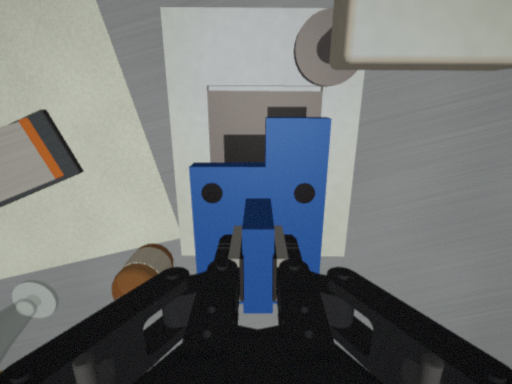

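The cover in hand is over the recess with its tongue at (298,120). The black recess shows behind it: tongue end at row 107, columns 267-307, and the broad part's left edge at column 224. I'll use those edges for alignment.

```bash
python3 - <<'E'
from poses import *
f=np.load('ih2.npz'); im=f['im']; W=cloud(f['d'],(f['K'],f['R'],f['o'])); s=status.get_obs(); A=np.array(s['tool_rot']); p=np.array(s['tcp_pos'])
roi=np.zeros(im.shape[:2],bool); roi[95:170,212:318]=1
m=roi&(im.max(-1)<50); Q=W[m]; Q=Q[(Q[:,2]>46)&(Q[:,2]<56)]
T=(Q-p)@(Rz(-14.3)@D)   # tool-ish frame aligned with filler
print(len(Q),'z',np.median(Q[:,2]))
print('x max (tongue end)',np.percentile(T[:,0],[90,98,99,99.7]).round(1),'y rng',np.percentile(T[:,1],[.3,1,99,99.7]).round(1))
b=T[T[:,1]<-3]; print('broad x max',np.percentile(b[:,0],[95,98,99.5]).round(1)); b=T[T[:,0]>np.percentile(b[:,0],99.5)+4]; print('tongue y',np.percentile(b[:,1],[1,99]).round(1))
# angle of tongue-end edge: topmost per column
vv,uu=np.nonzero(m); 
pts=[]
for u in np.unique(uu):
    v=vv[uu==u].min(); w=W[v,u]
    if 46<w[2]<56: pts.append((w-p)@(Rz(-14.3)@D))
pts=np.array(pts); t=pts[pts[:,0]>pts[:,0].max()-4]; l=pts[pts[:,0]<pts[:,0].max()-18]
for e in (t,l):
    if len(e)>5: k=np.polyfit(e[3:-3,1],e[3:-3,0],1); print('edge x',np.median(e[:,0]).round(1),'yr',e[:,1].min().round(1),e[:,1].max().round(1),'ang',np.degrees(np.arctan(k[0])).round(2))
E
```

```text
736 z 51.37709445580748
x max (tongue end) [36.1 40.  40.9 62.6] y rng [-32.9 -32.7   5.9  43.8]
broad x max [38.4 39.9 40.9]
tongue y [41.6 45.3]
edge x 39.0 yr -32.5 6.7 ang -6.16
```

```bash
cat > edges.py <<'E'
from poses import *
f=np.load('ih2.npz'); im=f['im']; K,R,o=f['K'],f['R'],f['o']; g=cv2.GaussianBlur(im,(3,3),0).max(-1).astype(float)
s=status.get_obs(); p=np.array([500.4,-290.0,0]); F=Rz(-14.3)@D
def ray(u,v,z):
    d=R@np.array([(u-K[0,2])/K[0,0],(v-K[1,2])/K[1,1],1]); return ((o+d*(z-o[2])/d[2])-p)@F
def cross(a,th=None):
    th=(a.max()+a.min())/2 if th is None else th
    i=np.nonzero((a[:-1]-th)*(a[1:]-th)<=0)[0]; i=i[0]; return i+(a[i]-th)/(a[i]-a[i+1])
print(g[100:115,285].astype(int), g[128:142,240].astype(int)); print(g[150,216:232].astype(int), g[112,260:272].astype(int),g[112,300:314].astype(int))
t=np.array([ray(u,98+cross(g[98:114,u]),60) for u in range(272,304)]); b=np.array([ray(u,126+cross(g[126:146,u]),60) for u in range(230,262)])
l=np.array([ray(214+cross(g[v,214:234]),v,51) for v in range(142,160)]); r=np.array([ray(300+cross(g[v,300:316]),v,51) for v in range(109,115)]); i=np.array([ray(260+cross(g[v,258:276])-2,v,60) for v in range(110,130)])
for n,e,a in [('tongue end',t,0),('broad end',b,0),('left',l,1),('right',r,1),('inner',i,1)]:
    k=np.polyfit(e[:,1-a],e[:,a],1); print(n,np.median(e[:,a]).round(2),'std',e[:,a].std().round(2),'slope deg',np.degrees(np.arctan(k[0])).round(2))
E
python3 edges.py
```

```text
[137 137 137 137 136 129 109  82  63  57  58  57  55  54  55] [134 134 133 133 132 124  99  70  55  51  51  50  48  47]
[126 126 126 126 127 126 124 110  80  56  49  47  45  45  45  46] [137 137 137 137 138 137 126  99  71  58  57  56] [ 54  53  53  53  54  68  97 122 131 132 133 133 133 132]
tongue end 69.82 std 0.06 slope deg 0.37
broad end 43.7 std 0.07 slope deg 0.42
left -34.14 std 0.05 slope deg -0.32
right 47.18 std 0.05 slope deg 1.52
inner 8.11 std 0.7 slope deg 2.93
```

```bash
cat > hold.py <<'E'
from edges import *
T=np.array(vision.camera_params('wrist')['tool_from_camera']); zf=31.0
def rt(u,v,z=zf):
    d=T[:3,:3]@np.array([(u-K[0,2])/K[0,0],(v-K[1,2])/K[1,1],1]); return T[:3,3]+d*(z-T[2,3])/d[2]
h=cv2.GaussianBlur(im,(3,3),0).astype(float); h=h[...,0]-h[...,2]
t=np.array([rt(u,110+cross(h[110:128,u])) for u in range(272,322)]); b=np.array([rt(u,155+cross(h[155:172,u])) for u in range(200,258)])
l=np.array([rt(184+cross(h[v,184:202]),v) for v in range(175,225)]); r=np.array([rt(318+cross(h[v,318:338]),v) for v in range(125,225)])
print('in hand')
for n,e,a in [('tongue end',t,0),('broad end',b,0),('left',l,1),('right',r,1)]:
    k=np.polyfit(e[:,1-a],e[:,a],1); print(n,np.median(e[:,a]).round(2),'std',e[:,a].std().round(2),'slope deg',np.degrees(np.arctan(k[0])).round(2))
E
python3 hold.py | sed -n '/in hand/,$p'
```

```text
in hand
tongue end 67.21 std 0.07 slope deg -0.43
broad end 42.59 std 0.13 slope deg 0.63
left -37.14 std 0.03 slope deg 0.02
right 38.49 std 0.05 slope deg 0.12
```

Emit:
apply_moves(translation=[[0.018, 0.057, 0.2], [0.018, 0.057, 0.5], [0.018, 0.057, 0.8], [0.018, 0.057, 1], [0.018, 0.057, 1], [0.018, 0.057, 1]], rot=[[0, 0, 0], [0, 0, 0], [0, 0, 0], [0, 0, 0], [0, 0, 0], [0, 0, 0]], hand=[0, 0, 0, 0, 0, 0])

```text
t: 18.88
tcp_pos: [500.7, -295.7, 114.9]
tool_rot: [[0.97, -0.243, -0.001], [-0.243, -0.97, 0.001], [-0.001, -0.0, -1.0]]
ft_force: [0.2, -0.8, -2.0]
width: 13.5
gripper_force: 78.2
```

```bash
python3 - <<'E'
from poses import *
s=status.get_obs(); A=np.array(s['tool_rot']); print(np.round(s['tcp_pos'],2),np.degrees(np.arctan2(A[1,0],A[0,0])).round(2),np.round(s['ft_force'],1)); print((np.array(s['tcp_pos'])-np.array([500.4,-290,215.2]))@A)
im,d=vision.get_image('wrist'); c=cam('wrist'); np.savez('near.npz',im=im,d=d,K=c[0],R=c[1],o=c[2]); cv2.imwrite('pics/near.png',cv2.resize(im[60:330,140:390],None,fx=2.2,fy=2.2,interpolation=cv2.INTER_CUBIC))
E
```

```text
[ 500.66 -295.73  114.86] -14.05 [ 0.2 -0.8 -2. ]
[  1.75562178   5.53776793 100.33104471]
```

View pics/near.png

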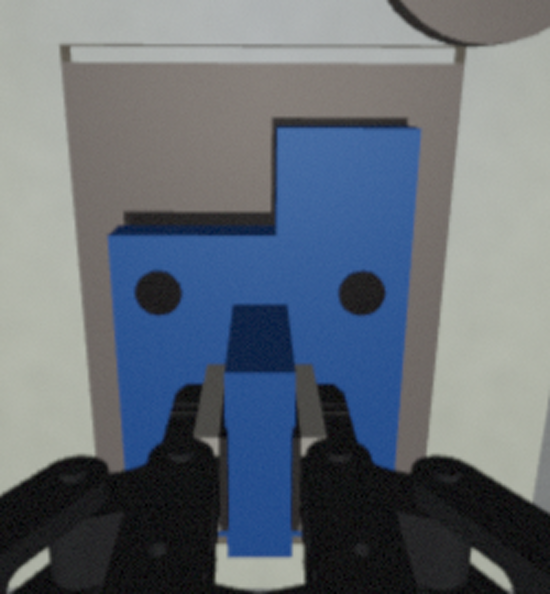

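The near view shows the outlines in line. Dark recess slivers show just beyond the tongue end (crop row 120, columns 275-408) and the broad end (row 214, columns 124-272). I'll measure the residual numerically.

```bash
python3 - <<'E'
from h import *
f=np.load('near.npz'); im=f['im']; K=f['K']; T=np.array(vision.camera_params('wrist')['tool_from_camera'])
g0=cv2.GaussianBlur(im,(3,3),0).astype(float); g=g0.max(-1); h=g0[...,0]-g0[...,2]
def rt(u,v,z):
    d=T[:3,:3]@np.array([(u-K[0,2])/K[0,0],(v-K[1,2])/K[1,1],1]); return T[:3,3]+d*(z-T[2,3])/d[2]
def cross(a):
    th=(a.max()+a.min())/2; i=np.nonzero((a[:-1]-th)*(a[1:]-th)<=0)[0][0]; return i+(a[i]-th)/(a[i]-a[i+1])
zr=114.9-60; zf=31.; zb=43.
med=lambda L,a:(np.median(np.array(L)[:,a]).round(2), np.degrees(np.arctan(np.polyfit(np.array(L)[:,1-a],np.array(L)[:,a],1)[0])).round(2))
print('rim tongue end',med([rt(u,108+cross(g[108:116,u]),zr) for u in range(270,322)],0))
print('rim broad end',med([rt(u,150+cross(g[150:159,u]),zr) for u in range(202,260)],0))
print('rim left y',[round(float(rt(190+cross(g[v,190:205]),v,zr)[1]),2) for v in (157,158,159)],'right y',[round(float(rt(318+cross(g[v,318:332]),v,zr)[1]),2) for v in (114,115)])
print(g[106:122,300].astype(int),h[106:122,300].astype(int)); print(g[150:172,230].astype(int),h[150:172,230].astype(int))
for nm,z in (('top',zf),('bot',zb)):
    print(nm,'tongue end',med([rt(u,112+cross(h[112:122,u]),z) for u in range(272,320)],0),'broad end',med([rt(u,158+cross(h[158:170,u]),z) for u in range(200,255)],0))
print('left',med([rt(184+cross(h[v,184:202]),v,zf) for v in range(172,225)],1),'right',med([rt(318+cross(h[v,318:338]),v,zf) for v in range(125,225)],1))
print('inner: rim',med([rt(258+cross(g[v,258:266]),v,zr) for v in range(120,150)],1),'cover',med([rt(260+cross(h[v,260:272]),v,zf) for v in range(125,150)],1))
E
```

```text
rim tongue end (np.float64(68.04), np.float64(-0.07))
rim broad end (np.float64(42.03), np.float64(-0.27))
rim left y [-38.16, -38.16, -38.17] right y [40.79, 40.82]
[130 130 130 129 129 129 120  96  68  52  59  88 129 154 160 161] [-12 -12 -11 -11 -11 -12 -11  -8  -4   0  16  47  77  91  93  94]
[124 124 123 123 122 111  84  55  42  40  40  44  54  64  68  73  94 127
 149 153 153 153] [-12 -12 -11 -11 -11 -10  -7  -4  -2  -2  -1   6  24  44  52  55  66  83
  94  96  97  98]
top tongue end (np.float64(67.28), np.float64(-0.05)) broad end (np.float64(42.61), np.float64(-0.01))
bot tongue end (np.float64(66.58), np.float64(-0.05)) broad end (np.float64(39.93), np.float64(-0.01))
left (np.float64(-37.32), np.float64(0.04)) right (np.float64(38.62), np.float64(0.08))
inner: rim (np.float64(3.6), np.float64(0.07)) cover (np.float64(4.36), np.float64(-0.12))
```

Emit:
apply_moves(translation=[[-0.003, 0.007, 0.04], [-0.003, 0.007, 0.08], [-0.003, 0.007, 0.11], [-0.003, 0.007, 0.13], [-0.003, 0.007, 0.15], [-0.003, 0.007, 0.16], [-0.003, 0.007, 0.17]], rot=[[0, 0, 0], [0, 0, 0], [0, 0, 0], [0, 0, 0], [0, 0, 0], [0, 0, 0], [0, 0, 0]], hand=[0, 0, 0, 0, 0, 0, 0])

```text
t: 19.52
tcp_pos: [500.2, -297.1, 98.4]
tool_rot: [[0.969, -0.246, 0.001], [-0.246, -0.969, -0.001], [0.001, 0.001, -1.0]]
ft_force: [0.0, 0.5, -2.3]
width: 12.6
gripper_force: 78.2
```

It's in without contact. Going on down to the floor.

Emit:
apply_moves(translation=[[0, 0, 0.02], [0, 0, 0.03], [0, 0, 0.04], [0, 0, 0.05], [0, 0, 0.05], [0, 0, 0.05]], rot=[[0, 0, 0], [0, 0, 0], [0, 0, 0], [0, 0, 0], [0, 0, 0], [0, 0, 0]], hand=[0, 0, 0, 0, 0, 0])

```text
t: 20.02
tcp_pos: [500.2, -297.1, 94.4]
tool_rot: [[0.969, -0.246, 0.001], [-0.246, -0.969, -0.001], [0.001, 0.001, -1.0]]
ft_force: [-1.9, 1.2, 5.3]
width: 13.0
gripper_force: 79.5
```

Emit:
apply_moves(translation=[[0, 0, 0.01], [0, 0, 0.01], [0, 0, 0], [0, 0, 0], [0, 0, 0], [0, 0, 0]], rot=[[0, 0, 0], [0, 0, 0], [0, 0, 0], [0, 0, 0], [0, 0, 0], [0, 0, 0]], hand=[0, 0, 0.3, 0.5, 0.5, 0.5])

```text
t: 20.52
tcp_pos: [500.3, -297.1, 93.4]
tool_rot: [[0.969, -0.246, 0.001], [-0.246, -0.969, -0.001], [0.001, 0.001, -1.0]]
ft_force: [0.2, -0.1, 0.1]
width: 42.9
gripper_force: 0.0
```

Emit:
apply_moves(translation=[[0, 0, -0.1], [0, 0, -0.3], [0, 0, -0.6], [0, 0, -0.9], [0, 0, -1], [0, 0, -1]], rot=[[0, 0, 0], [0, 0, 0], [0, 0, 0], [0, 0, 0], [0, 0, 0], [0, 0, 0]], hand=[0.5, 0.5, 0.5, 0.5, 0.5, 0.5])

```text
t: 21.02
tcp_pos: [501.4, -297.9, 197.2]
tool_rot: [[0.969, -0.246, 0.006], [-0.246, -0.969, -0.005], [0.007, 0.003, -1.0]]
ft_force: [0.8, 0.2, -0.3]
width: 42.8
gripper_force: 0.0
```

```bash
python3 - <<'E'
from poses import *
im,d=vision.get_image('wrist'); c=cam('wrist'); s=status.get_obs(); cv2.imwrite('pics/final.png',im)
W=cloud(d,c); hsv=cv2.cvtColor(im,cv2.COLOR_BGR2HSV); m=(hsv[...,0]>100)&(hsv[...,0]<125)&(hsv[...,1]>140)
P=W[m]; P=P[~np.isnan(P[:,0])]; P=P[(P[:,2]>55)&(P[:,2]<72)]
for _ in range(4):
    q=P.mean(0); n=np.linalg.svd(P-q)[2][2]; n*=np.sign(n[2]); P=P[abs((P-q)@n)<1.5]
print(s['t'],np.round(s['tcp_pos'],1),'n',n.round(4),'face z',np.median(P[:,2]).round(2),len(P))
print('frame z',np.nanmedian(W[98:105,225:255,2]))
E
```

```text
21.0667 [ 500.6 -297.3  194.8] n [ 0.0029 -0.003   1.    ] face z 60.86 6582
frame z 57.66847383384105
```

View pics/final.png

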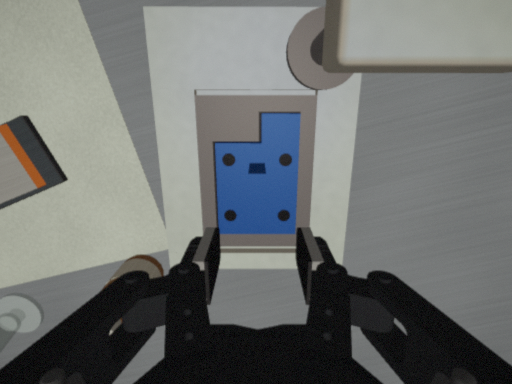

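The cover lies flat in the recess, about 3.2 mm above the frame (expected 3), with its outline matched and the gripper clear.

```bash
python3 -c "
from bench import hand_in; print(hand_in())"
```

```text
the job is handed in; nothing more can be done
None
```

The blue cover was laid on the rest with its fin facing out, then taken again by the fin and fitted home in the filler's recess; it lies flat about 3 mm above the frame, and I let go and handed in at about 21 s.

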